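# Snap the lid onto the lunch tin

### The arm

A 6-joint arm with a two-finger parallel gripper is mounted at the origin on the work surface. World frame = base frame: x ahead of the robot, y to its left, z up, the work surface at z = 0. Lengths are in mm, angles in degrees, forces in N, time in s.
With the tool pointing down it reaches from about 325 to 775 mm from the base axis. Payload 5.5 kg.
Tool frame: the origin (TCP) lies midway between the tips of the shut fingers; the grasp point (between the pads) lies 19 mm behind it (ctrl.grip_point_offset is the y of the grasp point in the tool frame, in mm); y points along the fingers, z is the direction in which the jaws open and shut, and the axes are right-handed (so a half turn about y gives the same grasp; the last joint's range is limited). The gripper opens to 88 mm and grips with 3 to 60 N. Pads are 20 mm wide; open, the fingers measure 115 mm over their backs; the gripper's body (75 mm by 178 mm) begins 61 mm behind the grasp point.
Start: joints at [-78.421, 5.22, 70.514, -0, 104.267, -3.249], TCP at [153.551, -580.033, 222.631] pointing down, gripper open.
Joint ranges: [-164.24, 164.24], [-49.07, 125.15], [9.68, 141.18], [-86.29, 266.29], [3.28, 154.24], [-151.56, 151.56]. Speed limits (degrees/s): [147.25, 147.25, 172.46, 180, 180, 180].

### API

Orientations are given as [roll, pitch, yaw] about the fixed x, y, z axes, in that order (R = Rz(yaw) Ry(pitch) Rx(roll)).
In Python, from cell import get_state, imaging, order, ctrl gives the robot as it stands.
- The arm moves only by the tool carry_out, never from a script. Its argument "rows" is a list of rows, each a list of 6 numbers: the shift along the world's x, y, z in mm, then the turn, a rotation vector about the world's x, y, z in rad. A call has exactly 8 rows; each row shifts and turns the commanded pose from where the row before left it; what a row does not reach is not made up. A row lasts 1/12 s, in which the tool goes at most 41.7 mm and 7.16 degrees, less where a joint would pass 70% of its speed; a pose out of reach is approached as far as the arm can. A call is refused whole if a number of a shift passes 41.7 or a number of a turn 0.125, either way. A call with a gripper value outside its range is refused whole. "claw" is the opening, from 0 (shut) to 1 (fully open), set as the call begins (left out, the last holds). The fingers move at their own pace and stop on an object; "newtons" is the grip in N (left out, the last holds). Time passes only in rows, so rows that do not move let the fingers close, or fill a call up. It gives the time, the measured TCP pose, the force and the opening at its end, in the units of the state.
- get_state(): the state, without advancing time (a new reading comes with each control period).
- imaging.read_camera(name): name is "scene" or "top"; returns (picture, depth): 480x640x3 uint8, red, green, blue; 480x640 float32, mm along the optical axis (not along the pixel's ray), 0 where there is no reading.
- imaging.calibration(name): a dict with "K" (3x3 intrinsics, pixels), "R" (3x3) and "t" (3): a world point X has camera coordinates R X + t. Camera axes: x right, y down, z forward; pixel columns grow to the right and rows downward; lengths in mm; the calibration is good to about 2 mm. A picture is of the moment at which its call begins. calibration takes no time and is no camera call.
- order.hand_in(): hands the job in, once; it reports no verdict.
Trained networks look in the newest picture that a camera, given by its name, has taken for a name from the list of things; names that differ only in an ending like _2 or _b are one class to them, and where a whole thing is asked for, a point or a joint stands for the part that bears it (a point fixed in the world has none). Each returns a list of dicts, best first, with "conf" (0 to 1); they miss things now and then, are a little off and sometimes report something else, mostly with a low value. They report only what shows in the picture. A call takes as long as a camera call. They do not tell look-alikes from the thing itself.
- imaging.find_in(target, camera): "extent" ([left, top, width, height] in pixels, round what is visible of it).
The state is a dict: "time_s": time; "joint_pos": joint angles; "joint_vel": joint speeds; "joint_efforts": joint torques, N m; "tcp_pos": TCP position; "orientation": TCP orientation; "force": force on the tool from outside, world axes, zero at the start; "ft_torque": the same for the moment, N m; "opening": finger opening in mm.
Only numpy, scipy, OpenCV 4.12 (cv2) and the standard library are available. Lean on these libraries where they do the work, as an engineer would, in place of code of your own. Each camera call takes 0.05 s, during which the arm holds its last target. There are 200 camera calls.

### The job

Set the round steel lid with the black handle on the open steel lunch tin, without dropping it, and press it straight down until both black side clips snap over its rim and it sits fully home and level, then let go. Leave the tin standing upright on its blue trivet where it is, and do not disturb the small green tub lid or the glass jar.

Things in the scene. Friction and masses are not known exactly. Their poses are not given: they have to be found in the camera images.
- lunch_tin: Open round steel tin, 120 mm across (114 inside), 70 mm tall, 0.6 kg, loose on a fixed blue trivet. Origin: centre of underside, z up; rim at +70 mm. Black sprung clips at its +x and -x sides, flaring out to 148 mm across at +100 mm; noses 56 mm from the axis at +77 mm. A lid pushed straight down spreads them with 4 to 15 N over the last 15 mm; they snap over its rim. Yaw does not matter.
- steel_lid: The tin's lid, 0.12 kg, right way up: plate 126 mm across at z +20 to +24 mm, tapered plug below, black bar handle. Origin: centre of the plug's bottom, z up. Bar +46 to +62 mm, 60 mm long along x, 20 wide along y, on two posts: grip across y, fingertips near +44 mm to clear the clips. Home: origin 50 mm above the tin's, any yaw; not fully snapped it sits 4 mm or more higher.
- green_lid: Bystander, wrong lid: small round green plastic tub lid, 96 mm across, 13 mm high with a white round knob 24 mm across up to 33 mm; origin at the centre of its underside. Belongs to another tub; leave it alone.
- glass_jar: Bystander: closed greenish glass storage jar with a steel twist cap, 76 mm across, 115 mm tall, origin at the centre of its underside; leave it alone.
Things that resemble listed ones, but are neither listed nor needed, are in the scene too. What is shaped like the steel_lid but yellow is not meant.

How it is judged:
By the outcome, as a careful person would: the job done as asked, in the order asked, and still so for the second after the job is handed in, with the robot touching nothing.
It also fails if it takes over 42 s, if anything falls off the work surface, if the arm or the gripper's body presses on something with over 40 N, if the wrist force passes 120 N, or if a joint passes its speed limit or range.

## Working session

There is one attempt and no reset: what is moved stays moved. The work goes in short steps, Python scripts to look and compute and a tool call to move; the robot and the scene stay as the last step left them, time stands still between calls to the robot, and variables do not carry over. Pictures are saved under pics/ and viewed, about 8 in all and at most 12, crops included, and the job is handed in when it is done.

Besides the shell and the picture viewer there is one more tool, called by a JSON object that holds its "op" and its "data", one argument or row to a line. carry_out: Moves the arm, as the interface text tells. Its arguments: {"type":"object","properties":{"rows":{"type":"array"},"claw":{"type":"number"},"newtons":{"type":"number"}},"required":["rows"]}

```bash
mkdir -p pics; ls; python3 - <<'E'
from cell import get_state, imaging, order, ctrl
import cv2,numpy as np
s=get_state();print(s['time_s'],s['tcp_pos'],s['orientation'],s['opening'],ctrl.grip_point_offset)
for c in('top','scene'):
    p,d=imaging.read_camera(c);cv2.imwrite(f'pics/{c}0.png',p[:,:,::-1]);np.save(f'{c}0.npy',d)
    k=imaging.calibration(c);print(c,np.round(k['K'],1).tolist(),np.round(-k['R'].T@k['t']))
    for n in('lunch_tin','steel_lid','green_lid','glass_jar'):
        print(n,[(np.round(r['extent']).tolist(),round(r['conf'],2)) for r in imaging.find_in(n,c)])
E
```

```text
pics
0.0 [ 153.47833789 -579.73023082  221.50645255] [-9.01109483e+01  4.88324716e-03 -1.65169681e+02] 87.87104336218069 -18.700000000000003
top [[488.7, 0.0, 321.3], [0.0, 488.7, 246.7], [0.0, 0.0, 1.0]] [ 2.610e+02 -1.000e+00  1.029e+03]
lunch_tin [([466.0, 219.0, 85.0, 60.0], 0.62)]
steel_lid [([172.0, 143.0, 56.0, 52.0], 0.75), ([244.0, 281.0, 62.0, 68.0], 0.73), ([252.0, 187.0, 56.0, 57.0], 0.7)]
green_lid [([353.0, 206.0, 42.0, 39.0], 0.72)]
glass_jar [([136.0, 232.0, 53.0, 46.0], 0.78)]
scene [[459.7, 0.0, 315.2], [0.0, 459.7, 234.9], [0.0, 0.0, 1.0]] [794. 334. 831.]
lunch_tin [([166.0, 112.0, 68.0, 64.0], 0.93)]
steel_lid [([300.0, 271.0, 66.0, 64.0], 0.92), ([366.0, 212.0, 64.0, 55.0], 0.71), ([337.0, 372.0, 78.0, 82.0], 0.63)]
green_lid [([237.0, 220.0, 48.0, 40.0], 0.84)]
glass_jar [([440.0, 317.0, 60.0, 57.0], 0.79)]
```

View pics/top0.png

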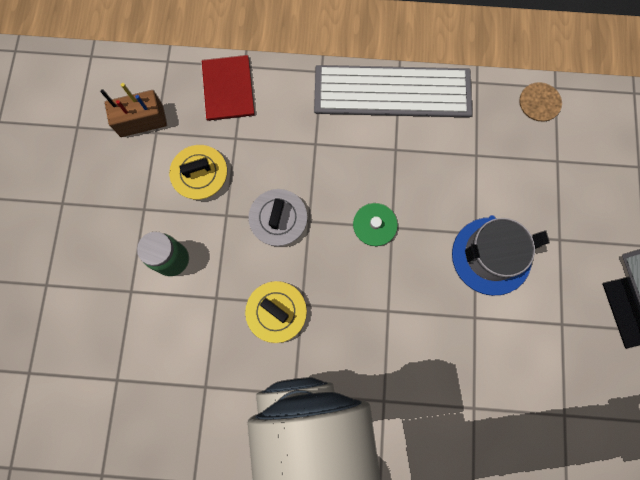

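View pics/scene0.png

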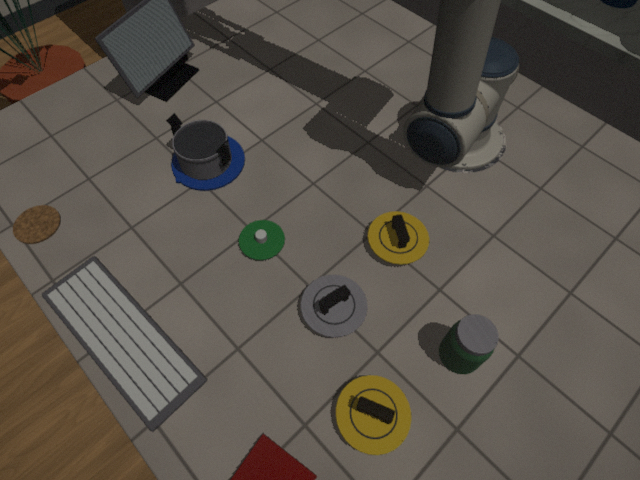

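Top view: the steel lid is the grey disc at (279,217), with its bar nearly vertical in the picture. The tin is at (502,248), with clips at (473,254) and (540,240). The two yellow discs are decoys. Next I'll measure both from depth.

```bash
cat > h.py <<'E'
import numpy as np,cv2
from cell import get_state, imaging, order, ctrl
def cloud(c,d):
    k=imaging.calibration(c);v,u=np.indices(d.shape)
    P=np.stack([u*d,v*d,d],-1)@np.linalg.inv(k['K']).T
    return (P-k['t'])@k['R']
def circ(p):
    x=np.linalg.lstsq(np.c_[2*p,np.ones(len(p))],(p**2).sum(1),rcond=None)[0]
    return x[:2],np.sqrt(x[2]+x[:2]@x[:2])
def near(X,c,r,z0,z1):
    m=(np.hypot(X[...,0]-c[0],X[...,1]-c[1])<r)&(X[...,2]>z0)&(X[...,2]<z1);return X[m]
def disc(p):
    (x,y),r=cv2.minEnclosingCircle(p[:,:2].astype(np.float32));return np.round([x,y,r],1)
def bar(p):
    (c,s,a)=cv2.minAreaRect(p[:,:2].astype(np.float32))
    e=np.linalg.eigh(np.cov(p[:,:2].T))[1][:,1];return np.round(c,1),np.round(s,1),round(float(np.degrees(np.arctan2(e[1],e[0]))),1)
E
python3 - <<'E'
from h import *
for c,pl,pt in(('top',(290,222),(502,240)),('scene',(315,315),(200,133))):
    d=np.load(f'{c}0.npy');X=cloud(c,d)
    L=X[pl[1],pl[0]];T=X[pt[1],pt[0]];print(c,'seed',L.round(),T.round())
    q=near(X,L,100,15,32);print('plate',len(q),disc(q),q.mean(0).round(1),np.median(q[:,2]))
    b=near(X,L,70,48,75);print('bar',len(b),bar(b),np.percentile(b[:,2],[10,50,90]).round(1),b.mean(0).round(1))
    t=near(X,T,110,5,140);print('tin hist',np.histogram(t[:,2],bins=range(5,141,5)))
    r=near(X,T,110,62,82)
    print('rim',len(r),disc(r),circ(r[:,:2]))
    k=near(X,T,120,88,140)
    print('clips',len(k),k[:,:3].min(0).round(),k.max(0).round(),bar(k) if len(k)>3 else '')
    print('table',np.median(X[300:330,350:420,2]))
    g=np.load(f'{c}0.npy')
E
```

```text
top seed [527.  87.  25.] [ 509. -346.   71.]
plate 2303 [537.5 114.2  63.6] [535.4 113.9  23.9] 23.91685803667426
bar 297 (array([537.3, 114.5]), array([20.3, 60.8]), 171.2) [57.7 61.2 63.5] [535.7 113.9  60.6]
tin hist (array([1452,  125,   35,   36,   34,   28,   36,   44,   57,   40,   48,
         56, 1164, 1415,  252,   39,   53,   45,   50,   76,   42,    1,
          0,    0,    0,    0,    0]), array([  5,  10,  15,  20,  25,  30,  35,  40,  45,  50,  55,  60,  65,
        70,  75,  80,  85,  90,  95, 100, 105, 110, 115, 120, 125, 130,
       135, 140]))
rim 2879 [ 495.3 -348.5   70. ] (array([ 494.63231249, -347.88204602]), np.float64(43.79863905764734))
clips 234 [ 464. -425.   88.] [ 526. -273.  110.] (array([ 495.2, -348.4]), array([ 26.3, 152.4]), 104.9)
table -0.748805789619183
scene seed [577. 106.  25.] [ 479. -368.   73.]
plate 2801 [536.2 112.9  63.9] [539.9 116.7  24.6] 24.539179749118087
bar 385 (array([536.9, 113.7]), array([20.8, 57.9]), 170.9) [55.7 61.6 63.5] [537.9 115.3  60.7]
tin hist (array([ 998,  264,   73,   71,   64,   62,   62,   63,   80,   85,   91,
         84,  233, 1418,  245,   71,   64,   28,   38,   47,   41,    2,
          0,    0,    0,    0,    0]), array([  5,  10,  15,  20,  25,  30,  35,  40,  45,  50,  55,  60,  65,
        70,  75,  80,  85,  90,  95, 100, 105, 110, 115, 120, 125, 130,
       135, 140]))
rim 1996 [ 493.1 -349.2   71.2] (array([ 493.58731716, -347.14889984]), np.float64(45.92650812612975))
clips 169 [ 462. -425.   88.] [ 524. -273.  111.] (array([ 492.9, -348.6]), array([ 26.8, 153.1]), 104.1)
table 0.7683635217199045
```

```bash
python3 - <<'E'
from h import *
for c in('top','scene'):
    X=cloud(c,np.load(f'{c}0.npy'));C=np.array([494,-348.6])
    q=near(X,C,110,-20,140);r=np.hypot(*(q[:,:2]-C).T)
    for a in range(0,110,6):
        z=q[(r>=a)&(r<a+6),2];print(c,a,len(z),np.percentile(z,[2,25,50,75,98]).round(1))
    q=q[(r<50)];A=np.c_[q[:,:2]-C,np.ones(len(q))];print(np.linalg.lstsq(A,q[:,2],rcond=None)[0].round(3))
a=cv2.imread('pics/top0.png')[190:310,440:560];b=cv2.imread('pics/scene0.png')[95:205,145:265]
cv2.imwrite('pics/tin.png',np.hstack([cv2.resize(a,(400,400)),cv2.resize(b,(400,400))]))
E
```

```text
top 0 30 [67.4 69.5 70.  70.7 74. ]
top 6 81 [66.8 68.7 70.1 71.  73.6]
top 12 137 [67.3 69.2 70.4 71.4 73.8]
top 18 186 [66.8 69.2 70.3 71.4 73.4]
top 24 249 [67.  69.1 70.1 71.4 73.6]
top 30 296 [66.5 69.  70.3 71.4 73.6]
top 36 360 [66.7 69.1 70.2 71.1 73.3]
top 42 416 [66.6 69.  70.2 71.4 73.9]
top 48 440 [66.6 69.  70.  71.3 73.7]
top 54 975 [ 6.1 43.4 69.7 75.4 86. ]
top 60 494 [ 3.9  6.8  9.1 73.9 97. ]
top 66 562 [  3.5   6.7   8.6  67.4 104.5]
top 72 463 [  3.4   6.3   7.5   9.2 107.4]
top 78 465 [ 1.4  5.7  7.3  8.6 11. ]
top 84 600 [-4.2 -1.4  0.8  5.7  9.9]
top 90 626 [-4.6 -2.2 -0.9  0.5  3.3]
top 96 730 [-4.6 -2.1 -0.8  0.5  3.5]
top 102 796 [-4.8 -2.2 -0.9  0.4  3.1]
top 108 274 [-5.  -2.  -0.8  0.5  3.5]
[-2.0000e-03 -0.0000e+00  7.0162e+01]
scene 0 19 [68.3 70.4 71.7 72.5 74.5]
scene 6 53 [68.9 70.8 71.5 72.4 73.8]
scene 12 86 [69.  70.9 71.7 72.5 74.5]
scene 18 116 [69.4 70.8 71.8 72.8 74.5]
scene 24 158 [69.  70.8 71.6 72.7 74.5]
scene 30 193 [69.1 70.8 71.7 72.7 74.6]
scene 36 221 [68.9 70.8 71.7 72.9 74.6]
scene 42 260 [69.  70.9 71.9 72.9 74.5]
scene 48 219 [ 7.4 70.8 71.9 72.9 74.9]
scene 54 1283 [ 7.2 28.9 56.5 73.1 82.4]
scene 60 388 [ 6.   8.9 11.3 78.3 97.3]
scene 66 477 [  6.2   8.6  11.1  72.6 103.9]
scene 72 330 [  5.5   8.    9.1  10.5 108.8]
scene 78 400 [-1.5  1.9  7.   9.  11.1]
scene 84 410 [-2.1  0.3  1.9  7.  11. ]
scene 90 365 [-2.  -0.3  0.7  1.8  3.9]
scene 96 417 [-2.3 -0.3  0.6  1.7  3.8]
scene 102 455 [-2.3 -0.4  0.7  1.7  3.9]
scene 108 170 [-2.5 -0.5  0.5  1.8  4.1]
[-2.0000e-03  2.0000e-03  7.1791e+01]
```

View pics/tin.png

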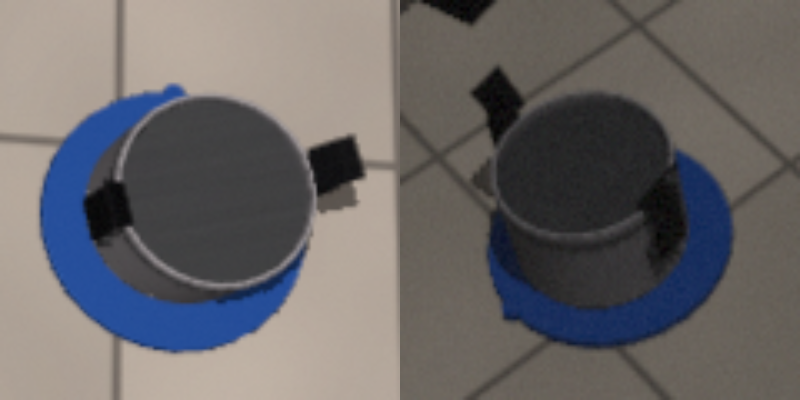

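The tin is open, and the flat reading at about 71 mm is its dark interior disc. Estimates: lid at (537,114) with its bar at −9°, tin at (494,−348.5) on a trivet about 7.5 mm high. I'm moving over the lid.

{"op": "carry_out", "data": {
  "rows": [
    [8.7, 15.75, 0, 0, 0, 0],
    [8.7, 15.75, 0, 0, 0, 0],
    [17.4, 31.5, 0, 0, 0, -0.0208],
    [17.4, 31.5, 0, 0, 0, -0.0208],
    [17.4, 31.5, 0, 0, 0, -0.0208],
    [17.4, 31.5, 0, 0, 0, -0.0208],
    [17.4, 31.5, 0, 0, 0, -0.0208],
    [17.4, 31.5, 0, 0, 0, -0.0208]
  ],
  "claw": 1,
  "newtons": 30
}}

```text
time_s: 1.17
tcp_pos: [275.8, -358.0, 222.8]
orientation: [-90.0, 0.0, -172.4]
force: [0.6, -0.5, 0.2]
opening: 88.1
```

{"op": "carry_out", "data": {
  "rows": [
    [17.4, 31.5, 0, 0, 0, -0.0208],
    [17.4, 31.5, 0, 0, 0, -0.0208],
    [17.4, 31.5, 0, 0, 0, -0.0208],
    [17.4, 31.5, 0, 0, 0, -0.0208],
    [17.4, 31.5, 0, 0, 0, -0.0208],
    [17.4, 31.5, 0, 0, 0, -0.0208],
    [17.4, 31.5, 0, 0, 0, -0.0208],
    [17.4, 31.5, 0, 0, 0, -0.0208]
  ]
}}

```text
time_s: 1.83
tcp_pos: [415.0, -105.8, 223.0]
orientation: [-90.0, 0.1, 178.1]
force: [0.4, -0.5, -0.7]
opening: 87.7
```

{"op": "carry_out", "data": {
  "rows": [
    [17.4, 31.5, -11, 0, 0, -0.0208],
    [17.4, 31.5, -11, 0, 0, -0.0208],
    [17.4, 31.5, -11, 0, 0, -0.0208],
    [17.4, 31.5, -11, 0, 0, -0.0208],
    [17.4, 31.5, -11, 0, 0, -0.0208],
    [17.4, 31.5, -11, 0, 0, -0.0208],
    [8.7, 15.75, -11, 0, 0, 0],
    [8.7, 15.75, -11, 0, 0, 0]
  ]
}}

```text
time_s: 2.5
tcp_pos: [536.8, 114.9, 133.9]
orientation: [-90.0, -0.0, 171.1]
force: [1.3, 0.7, 0.6]
opening: 87.9
```

{"op": "carry_out", "data": {
  "rows": [
    [0, -0.5, -8, 0, 0, 0],
    [0, -0.5, -14, 0, 0, 0],
    [0, 0, -15, 0, 0, 0],
    [0, 0, -15, 0, 0, 0],
    [0, 0, -14, 0, 0, 0],
    [0, 0, -12, 0, 0, 0],
    [0, 0, -8, 0, 0, 0],
    [0, 0, -4, 0, 0, 0]
  ]
}}

```text
time_s: 3.17
tcp_pos: [535.6, 111.1, 43.2]
orientation: [-90.0, -0.1, 170.9]
force: [-0.6, 0.1, 0.0]
opening: 87.8
```

{"op": "carry_out", "data": {
  "rows": [
    [0, 0, 0, 0, 0, 0],
    [0, 0, 0, 0, 0, 0],
    [0, 0, 0, 0, 0, 0],
    [0, 0, 0, 0, 0, 0],
    [0, 0, 0, 0, 0, 0],
    [0, 0, 0, 0, 0, 0],
    [0, 0, 0, 0, 0, 0],
    [0, 0, 0, 0, 0, 0]
  ],
  "claw": 0,
  "newtons": 40
}}

```text
time_s: 3.83
tcp_pos: [536.4, 112.0, 44.7]
orientation: [-90.0, 0.0, 171.0]
force: [0.0, -0.1, -0.3]
opening: 37.8
```

Still closing at 37.8 mm, so I'll wait and then lift.

{"op": "carry_out", "data": {
  "rows": [
    [0, 0, 0, 0, 0, 0],
    [0, 0, 0, 0, 0, 0],
    [0, 0, 0, 0, 0, 0],
    [0, 0, 0, 0, 0, 0],
    [0, 0, 0, 0, 0, 0],
    [0, 0, 0, 0, 0, 0],
    [0, 0, 0, 0, 0, 0],
    [0, 0, 0, 0, 0, 0]
  ]
}}

```text
time_s: 4.5
tcp_pos: [536.4, 112.0, 44.6]
orientation: [-90.0, -0.0, 171.0]
force: [-1.1, -0.2, 0.2]
opening: 19.8
```

{"op": "carry_out", "data": {
  "rows": [
    [0, 0, 4, 0, 0, 0],
    [0, 0, 10, 0, 0, 0],
    [0, 0, 20, 0, 0, 0],
    [0, 0, 28, 0, 0, 0],
    [0, 0, 32, 0, 0, 0],
    [0, 0, 32, 0, 0, 0],
    [0, 0, 20, 0, 0, 0],
    [0, 0, 10, 0, 0, 0]
  ]
}}

```text
time_s: 5.17
tcp_pos: [537.4, 112.1, 205.7]
orientation: [-90.1, 0.4, 171.0]
force: [0.6, 0.2, -0.7]
opening: 19.4
```

```bash
python3 - <<'E'
from h import *
s=get_state();print(s['tcp_pos'],s['orientation'],s['opening'],s['force'])
ims=[]
for c in('top','scene'):
    p,d=imaging.read_camera(c);ims.append(cv2.resize(p[:,:,::-1],(400,300)));X=cloud(c,d)
    q=near(X,(536,112),80,125,162);r=np.hypot(q[:,0]-536,q[:,1]-112);print(c,len(q),disc(q),np.percentile(q[:,2],[5,25,50,75,95]).round(1))
    A=np.c_[q[:,:2]-[536,112],np.ones(len(q))];m=r>15;print(np.linalg.lstsq(A[m],q[m,2],rcond=None)[0].round(3))
    np.save(c+'1.npy',d);cv2.imwrite(f'pics/{c}1.png',p[:,:,::-1])
cv2.imwrite('pics/both1.png',np.hstack(ims))
E
```

```text
[537.39975702 112.06228194 205.6855861 ] [-90.10301769   0.35230178 170.9913658 ] 19.392262182230315 [ 0.6309274   0.19387002 -0.6722273 ]Traceback (most recent call last):
  File "<stdin>", line 6, in <module>
    return _quantile_unchecked(
        a, q, axis, out, overwrite_input, method, keepdims, weights)
    return _ureduce(a,
                    func=_quantile_ureduce_func,
    ...<5 lines>...
                    overwrite_input=overwrite_input,
                    method=method)
    r = func(a, **kwargs)
    result = _quantile(arr,
                       quantiles=q,
    ...<2 lines>...
                       out=out,
                       weights=wgt)
    slices_having_nans = np.isnan(arr[-1, ...])
                                  ~~~^^^^^^^^^
IndexError: index -1 is out of bounds for axis 0 with size 0
```

My z window was wrong: the plate should be near 180. Rerunning.

```bash
cat > see.py <<'E'
from h import *
import sys
tag=sys.argv[1]
s=get_state();print(s['time_s'],np.round(s['tcp_pos'],1),np.round(s['orientation'],2),round(s['opening'],1),np.round(s['force'],1))
x0,y0,z0=s['tcp_pos'];ims=[]
for c in('top','scene'):
    p,d=imaging.read_camera(c);ims.append(cv2.resize(p[:,:,::-1],(400,300)));X=cloud(c,d)
    q=near(X,(x0,y0),72,z0-29,z0-12);r=np.hypot(q[:,0]-x0,q[:,1]-y0)
    if len(q)>20:
        print(c,len(q),disc(q),np.percentile(q[:,2]-z0,[5,25,50,75,95]).round(1))
        m=r>32;A=np.c_[q[:,:2]-[x0,y0],np.ones(len(q))];print(np.linalg.lstsq(A[m],q[m,2]-z0,rcond=None)[0].round(3))
    T=near(X,(494,-348),120,88,140);print('clips',len(T),bar(T) if len(T)>3 else '')
    T=near(X,(494,-348),58,64,77);print('inner',disc(T) if len(T)>3 else '')
    np.save(c+tag+'.npy',d);cv2.imwrite(f'pics/{c}{tag}.png',p[:,:,::-1])
cv2.imwrite(f'pics/both{tag}.png',np.hstack(ims))
E
python3 see.py 1
```

```text
5.2167 [537.6 112.1 206. ] [-90.12   0.39 170.99] 19.8 [-0.8 -0.1  0.1]
top 1272 [534.4 114.   62.5] [-23.5 -21.9 -20.8 -19.8 -18.1]
[ 1.6000e-02 -2.0000e-03 -2.0513e+01]
clips 231 (array([ 494.9, -348.8]), array([ 26.3, 152.5]), 104.8)
inner [ 494. -348.   58.]
scene 2443 [536.6 112.1  63.3] [-24.7 -23.4 -22.7 -21.9 -20.6]
[ 3.0000e-03 -2.0000e-03 -2.2871e+01]
clips 178 (array([ 492.8, -349.9]), array([ 27.8, 153.6]), 104.0)
inner [ 494. -348.   58.]
```

View pics/both1.png

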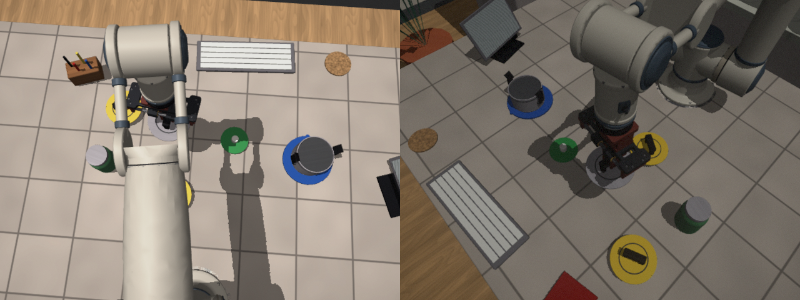

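The lid is held level and centred in the jaws (plate centre within about 1 mm of the TCP). I'm carrying it over the tin.

{"op": "carry_out", "data": {
  "rows": [
    [-2.7, -12, 0, 0, 0, 0],
    [-2.7, -24, 0, 0, 0, 0],
    [-2.7, -34, 0, 0, 0, 0],
    [-2.7, -34, 0, 0, 0, 0],
    [-2.7, -34, 0, 0, 0, 0],
    [-2.7, -34, 0, 0, 0, 0],
    [-2.7, -34, 0, 0, 0, 0],
    [-2.7, -34, 0, 0, 0, 0]
  ]
}}

```text
time_s: 5.98
tcp_pos: [513.0, -130.1, 198.1]
orientation: [-90.0, -0.2, 171.0]
force: [0.1, -0.9, -2.0]
opening: 19.9
```

{"op": "carry_out", "data": {
  "rows": [
    [-2.7, -34, 0, 0, 0, 0],
    [-2.7, -34, 0, 0, 0, 0],
    [-2.7, -34, 0, 0, 0, 0],
    [-2.7, -34, 0, 0, 0, 0],
    [-2.7, -34, 0, 0, 0, 0],
    [-2.7, -26, 0, 0, 0, 0],
    [-2.7, -16, 0, 0, 0, 0],
    [-2.7, -9, 0, 0, 0, 0]
  ]
}}

```text
time_s: 6.65
tcp_pos: [491.5, -350.8, 198.1]
orientation: [-90.1, -0.2, 170.9]
force: [-0.2, 0.2, -1.7]
opening: 19.6
```

{"op": "carry_out", "data": {
  "rows": [
    [0, 0, -4, 0, 0, 0],
    [0, 0, -8, 0, 0, 0],
    [0, 0, -8, 0, 0, 0],
    [0, 0, -8, 0, 0, 0],
    [0, 0, -4, 0, 0, 0],
    [0, 0, 0, 0, 0, 0],
    [0, 0, 0, 0, 0, 0],
    [0, 0, 0, 0, 0, 0]
  ]
}}

```text
time_s: 7.32
tcp_pos: [493.4, -348.8, 169.1]
orientation: [-90.0, 0.0, 171.0]
force: [0.7, 0.2, -1.1]
opening: 19.6
```

```bash
python3 see.py 2; python3 - <<'E'
import cv2,numpy as np
a=cv2.imread('pics/top2.png')[170:320,420:620];b=cv2.imread('pics/scene2.png')[40:220,100:300]
cv2.imwrite('pics/c2.png',np.hstack([cv2.resize(a,(400,300)),cv2.resize(b,(400,360))[:300]]))
E
```

```text
7.3167 [ 493.4 -348.8  169.1] [-8.9980e+01  4.0000e-02  1.7103e+02] 19.6 [ 0.7  0.2 -1.1]
top 570 [ 493.5 -347.    62.9] [-24.1 -22.5 -21.4 -20.4 -18.8]
[-0.0000e+00  1.0000e-03 -2.1504e+01]
clips 72 (array([ 477.7, -283.9]), array([25. , 16.6]), -165.2)
inner [ 498.5 -308.1   41.3]
scene 1633 [ 491.8 -348.    64.3] [-21.8 -20.4 -19.5 -18.5 -17. ]
[-1.000e-03 -4.000e-03 -1.966e+01]
clips 32 (array([ 474.5, -282.9]), array([27.1, 14.6]), -173.2)
inner [ 494.1 -347.9   57.9]
```

View pics/c2.png

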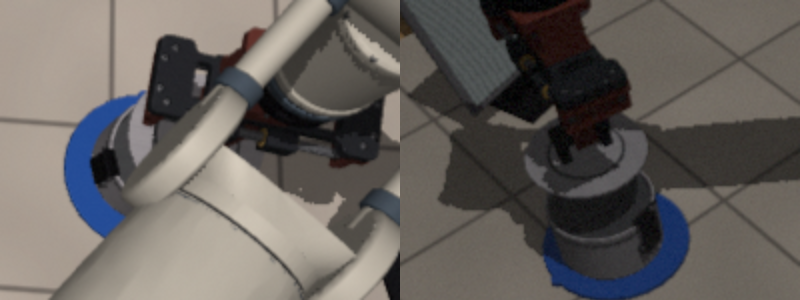

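The lid hangs level over the tin. In both cameras it is offset from the tin by about (−1.3, +1.3) mm, so I'll correct that and lower to just above the clip noses.

{"op": "carry_out", "data": {
  "rows": [
    [0.5, -0.5, -3, 0, 0, 0],
    [0.5, -0.5, -7, 0, 0, 0],
    [0.2, -0.2, -8, 0, 0, 0],
    [0, 0, -8, 0, 0, 0],
    [0, 0, -7, 0, 0, 0],
    [0, 0, -6, 0, 0, 0],
    [0, 0, -3, 0, 0, 0],
    [0, 0, 0, 0, 0, 0]
  ]
}}

```text
time_s: 8.08
tcp_pos: [493.9, -349.9, 125.2]
orientation: [-90.1, -0.1, 171.0]
force: [-0.3, -0.4, -2.0]
opening: 19.7
```

```bash
python3 see.py 3; python3 - <<'E'
import cv2,numpy as np
b=cv2.imread('pics/scene3.png')[60:220,120:280]
cv2.imwrite('pics/c3.png',cv2.resize(b,(560,560),interpolation=cv2.INTER_CUBIC))
E
```

```text
8.0833 [ 493.9 -349.9  125.2] [-9.0060e+01 -1.0000e-01  1.7099e+02] 19.7 [-0.3 -0.4 -2. ]
top 516 [ 491.5 -344.5   66. ] [-24.4 -22.5 -21.4 -20.2 -18.7]
[ 7.0000e-03 -3.0000e-03 -2.1454e+01]
clips 569 (array([ 511.5, -340.2]), array([ 89.8, 136. ]), 93.0)
inner [ 491.8 -297.3   27.2]
scene 1568 [ 491.5 -350.8   71.6] [-21.5 -19.8 -18.9 -17.8 -16.4]
[-1.0000e-03  2.0000e-03 -1.9173e+01]
clips 1775 (array([ 492.9, -348. ]), array([123.6, 124.4]), 131.2)
inner [ 497.8 -340.    56.1]
```

View pics/c3.png

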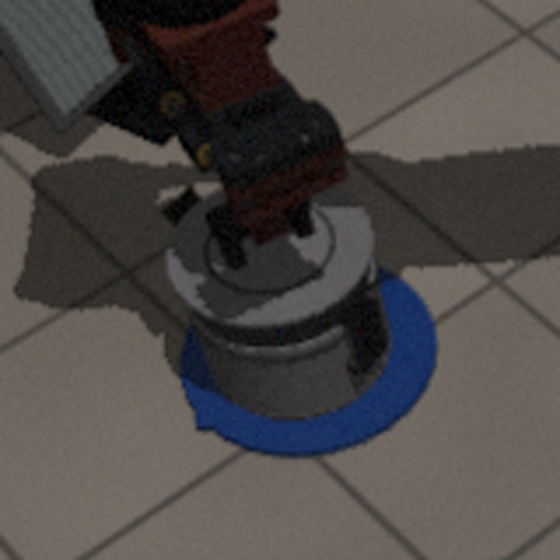

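It looks centred, with a clear gap above the rim and no contact force yet. I'm lowering slowly.

{"op": "carry_out", "data": {
  "rows": [
    [0, 0, -1, 0, 0, 0],
    [0, 0, -1.5, 0, 0, 0],
    [0, 0, -1.5, 0, 0, 0],
    [0, 0, -1.5, 0, 0, 0],
    [0, 0, -1.5, 0, 0, 0],
    [0, 0, -1, 0, 0, 0],
    [0, 0, -1, 0, 0, 0],
    [0, 0, 0, 0, 0, 0]
  ]
}}

```text
time_s: 8.85
tcp_pos: [494.5, -350.3, 117.8]
orientation: [-90.0, 0.0, 171.0]
force: [0.2, -0.1, -0.2]
opening: 19.5
```

{"op": "carry_out", "data": {
  "rows": [
    [0, 0, -1, 0, 0, 0],
    [0, 0, -1, 0, 0, 0],
    [0, 0, -1, 0, 0, 0],
    [0, 0, -1, 0, 0, 0],
    [0, 0, -0.5, 0, 0, 0],
    [0, 0, 0, 0, 0, 0],
    [0, 0, 0, 0, 0, 0],
    [0, 0, 0, 0, 0, 0]
  ]
}}

```text
time_s: 9.52
tcp_pos: [494.5, -350.3, 113.3]
orientation: [-90.0, 0.0, 171.0]
force: [-0.1, 0.1, 3.5]
opening: 19.9
```

{"op": "carry_out", "data": {
  "rows": [
    [0, 0, -1, 0, 0, 0],
    [0, 0, -1, 0, 0, 0],
    [0, 0, -1, 0, 0, 0],
    [0, 0, -1, 0, 0, 0],
    [0, 0, -1, 0, 0, 0],
    [0, 0, 0, 0, 0, 0],
    [0, 0, 0, 0, 0, 0],
    [0, 0, 0, 0, 0, 0]
  ]
}}

```text
time_s: 10.18
tcp_pos: [493.9, -349.9, 106.8]
orientation: [-90.1, -0.1, 171.0]
force: [0.3, -0.2, -1.9]
opening: 19.9
```

{"op": "carry_out", "data": {
  "rows": [
    [0, 0, -1, 0, 0, 0],
    [0, 0, -1, 0, 0, 0],
    [0, 0, -1, 0, 0, 0],
    [0, 0, -1, 0, 0, 0],
    [0, 0, 0, 0, 0, 0],
    [0, 0, 0, 0, 0, 0],
    [0, 0, 0, 0, 0, 0],
    [0, 0, 0, 0, 0, 0]
  ]
}}

```text
time_s: 10.85
tcp_pos: [494.5, -350.3, 104.4]
orientation: [-90.0, 0.0, 171.0]
force: [-0.2, -0.1, -1.7]
opening: 19.5
```

{"op": "carry_out", "data": {
  "rows": [
    [0, 0, -1, 0, 0, 0],
    [0, 0, -1, 0, 0, 0],
    [0, 0, 0, 0, 0, 0],
    [0, 0, 0, 0, 0, 0],
    [0, 0, 0, 0, 0, 0],
    [0, 0, 0, 0, 0, 0],
    [0, 0, 0, 0, 0, 0],
    [0, 0, 0, 0, 0, 0]
  ]
}}

```text
time_s: 11.52
tcp_pos: [494.5, -350.3, 102.6]
orientation: [-90.0, 0.0, 171.0]
force: [-0.6, -0.4, 3.3]
opening: 19.9
```

```bash
python3 see.py 4; python3 - <<'E'
from h import *
for c in('top','scene'):
    X=cloud(c,np.load(c+'4.npy'));q=near(X,(494,-349),80,45,120);print(c,np.histogram(q[:,2],bins=range(45,121,3)))
b=cv2.imread('pics/scene4.png')[60:220,120:280]
cv2.imwrite('pics/c4.png',cv2.resize(b,(560,560),interpolation=cv2.INTER_CUBIC))
E
```

```text
11.5167 [ 494.5 -350.3  102.6] [-8.998e+01  4.000e-02  1.710e+02] 19.9 [-0.6 -0.4  3.3]
top 446 [ 492.  -344.9   66. ] [-24.2 -22.5 -21.3 -20.  -17.5]
[-1.3000e-02  6.0000e-03 -2.1175e+01]
clips 78 (array([ 485.6, -319.3]), array([26.2, 91.8]), 93.1)
inner [ 486.2 -347.2   52.3]
scene 1535 [ 493.5 -347.8   69.2] [-23.  -20.7 -19.6 -18.5 -16.1]
[-6.0000e-03 -1.7000e-02 -1.9577e+01]
clips 398 (array([ 496. , -346.4]), array([ 51.7, 150.5]), 102.2)
inner [ 524.9 -318.    38. ]
top (array([ 19,  17,  14,  14,   5,  15,  13,  13,  13,   8,  19, 170, 229,
        34,   9,   5,   4,   9,   7,  19,  11,   6,   0,   2,   1]), array([ 45,  48,  51,  54,  57,  60,  63,  66,  69,  72,  75,  78,  81,
        84,  87,  90,  93,  96,  99, 102, 105, 108, 111, 114, 117, 120]))
scene (array([ 39,  52,  53,  51,  47,  51,  50,  35,  59,  56,  33, 128, 926,
       382,  57,  37,  28,  31,  26,  40,  51,  39,  23,  17,  42]), array([ 45,  48,  51,  54,  57,  60,  63,  66,  69,  72,  75,  78,  81,
        84,  87,  90,  93,  96,  99, 102, 105, 108, 111, 114, 117, 120]))
```

View pics/c4.png

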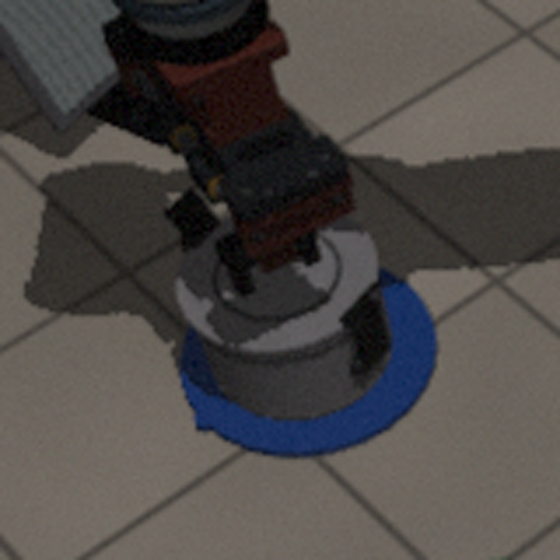

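Plate is at about 82 (home ≈81.5) and force is rising. I'll press on until it is clearly bottomed.

{"op": "carry_out", "data": {
  "rows": [
    [0, 0, -0.5, 0, 0, 0],
    [0, 0, -0.5, 0, 0, 0],
    [0, 0, 0, 0, 0, 0],
    [0, 0, 0, 0, 0, 0],
    [0, 0, 0, 0, 0, 0],
    [0, 0, 0, 0, 0, 0],
    [0, 0, 0, 0, 0, 0],
    [0, 0, 0, 0, 0, 0]
  ]
}}

```text
time_s: 12.28
tcp_pos: [494.6, -350.4, 102.6]
orientation: [-90.0, 0.1, 171.0]
force: [-1.5, 1.5, 8.6]
opening: 19.8
```

{"op": "carry_out", "data": {
  "rows": [
    [0, 0, -0.5, 0, 0, 0],
    [0, 0, -0.5, 0, 0, 0],
    [0, 0, 0, 0, 0, 0],
    [0, 0, 0, 0, 0, 0],
    [0, 0, 0, 0, 0, 0],
    [0, 0, 0, 0, 0, 0],
    [0, 0, 0, 0, 0, 0],
    [0, 0, 0, 0, 0, 0]
  ]
}}

```text
time_s: 12.95
tcp_pos: [494.7, -350.4, 102.6]
orientation: [-89.9, 0.1, 171.0]
force: [-3.3, 2.7, 11.0]
opening: 19.6
```

{"op": "carry_out", "data": {
  "rows": [
    [0.2, -0.2, -1, 0, 0, 0],
    [0, 0, -1, 0, 0, 0],
    [0, 0, -1, 0, 0, 0],
    [0, 0, 0, 0, 0, 0],
    [0, 0, 0, 0, 0, 0],
    [0, 0, 0, 0, 0, 0],
    [0, 0, 0, 0, 0, 0],
    [0, 0, 0, 0, 0, 0]
  ]
}}

```text
time_s: 13.62
tcp_pos: [495.4, -351.0, 102.5]
orientation: [-89.8, 0.3, 171.0]
force: [-5.2, 3.7, 20.8]
opening: 19.5
```

Bottomed out: 21 N with no further travel. Next I unload, open partly (full opening would bring the fingers near the clips), and rise.

{"op": "carry_out", "data": {
  "rows": [
    [-0.2, 0.2, 1, 0, 0, 0],
    [0, 0, 1, 0, 0, 0],
    [0, 0, 1, 0, 0, 0],
    [0, 0, 1, 0, 0, 0],
    [0, 0, 0.5, 0, 0, 0],
    [0, 0, 0, 0, 0, 0],
    [0, 0, 0, 0, 0, 0],
    [0, 0, 0, 0, 0, 0]
  ]
}}

```text
time_s: 14.28
tcp_pos: [494.9, -350.7, 102.6]
orientation: [-89.9, 0.1, 171.0]
force: [1.5, -0.5, 7.0]
opening: 19.8
```

{"op": "carry_out", "data": {
  "rows": [
    [0, 0, 0, 0, 0, 0],
    [0, 0, 0, 0, 0, 0],
    [0, 0, 0, 0, 0, 0],
    [0, 0, 0, 0, 0, 0],
    [0, 0, 0, 0, 0, 0],
    [0, 0, 0, 0, 0, 0],
    [0, 0, 0, 0, 0, 0],
    [0, 0, 0, 0, 0, 0]
  ],
  "claw": 0.42
}}

```text
time_s: 14.95
tcp_pos: [494.3, -350.2, 101.5]
orientation: [-90.0, -0.0, 171.0]
force: [-0.2, 0.7, 0.7]
opening: 36.8
```

{"op": "carry_out", "data": {
  "rows": [
    [0, 0, 3, 0, 0, 0],
    [0, 0, 6, 0, 0, 0],
    [0, 0, 10, 0, 0, 0],
    [0, 0, 16, 0, 0, 0],
    [0, 0, 25, 0, 0, 0],
    [0, 0, 35, 0, 0, 0],
    [0, 0, 35, 0, 0, 0],
    [0, 0, 20, 0, 0, 0]
  ]
}}

```text
time_s: 15.62
tcp_pos: [494.8, -350.6, 257.8]
orientation: [-89.8, 0.3, 171.0]
force: [0.1, -0.6, 0.7]
opening: 36.9
```

{"op": "carry_out", "data": {
  "rows": [
    [-15, 15, 5, 0, 0, 0],
    [-15, 30, 0, 0, 0, 0],
    [-15, 35, 0, 0, 0, 0],
    [-10, 35, 0, 0, 0, 0],
    [0, 35, 0, 0, 0, 0],
    [0, 35, 0, 0, 0, 0],
    [0, 25, 0, 0, 0, 0],
    [0, 10, 0, 0, 0, 0]
  ]
}}

```text
time_s: 16.28
tcp_pos: [439.2, -127.5, 258.7]
orientation: [-90.0, 0.2, 171.2]
force: [-0.4, 0.4, 0.8]
opening: 37.0
```

```bash
python3 - <<'E'
from h import *
s=get_state();print(s['time_s'],s['tcp_pos'],s['force']);ims=[]
C=np.array([494,-349])
for c in('top','scene'):
    p,d=imaging.read_camera(c);X=cloud(c,d)
    q=near(X,C,90,76,87);r=np.hypot(*(q[:,:2]-C).T);q=q[(r<55)&(r>20)]
    print(c,len(q),np.median(q,0).round(1),np.linalg.lstsq(np.c_[q[:,:2]-C,np.ones(len(q))],q[:,2],rcond=None)[0].round(4))
    k=near(X,C,120,88,108);k=k[np.hypot(*(k[:,:2]-C).T)>50];print('clips',bar(k))
    b=near(X,C,45,108,125);print('bar',b.mean(0).round(1),np.percentile(b[:,2],[50,90]).round(1))
    for n in('green_lid','glass_jar'):print(n,[np.round(r['extent']).tolist() for r in imaging.find_in(n,c)][:1])
    cr=p[170:320,420:620] if c=='top' else p[70:220,100:300];ims.append(cv2.resize(cr[:,:,::-1],(400,300),interpolation=cv2.INTER_CUBIC))
cv2.imwrite('pics/c5.png',np.hstack(ims))
E
```

```text
16.2833 [ 439.24959922 -127.50966128  258.68318648] [-0.37836752  0.43093368  0.82619953]
top 805 [ 473.7 -378.4   81.5] [-2.00000e-04  2.50000e-03  8.15858e+01]
clips (array([ 511.7, -411.6]), array([26.1, 17.8]), -165.4)
bar [ 481.3 -349.5  118.4] [118.9 120.7]
green_lid []
glass_jar [[139.0, 232.0, 54.0, 42.0]]
scene 941 [ 507.  -331.7   83.1] [-1.10000e-03 -2.40000e-03  8.31096e+01]
clips (array([ 493.1, -348.9]), array([ 27.8, 150.8]), 102.8)
bar [ 494.4 -346.3  117.9] [119.4 121.6]
green_lid []
glass_jar []
```

View pics/c5.png

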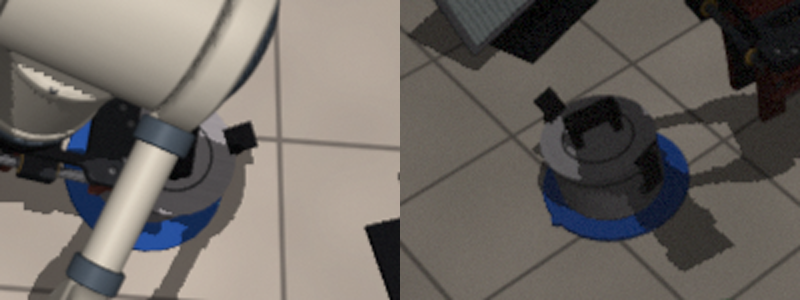

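The lid is level (tilt under 0.2°). Its plate is at about 82.4 mm, where home is about 82 and an unsnapped lid would read 86 or more. The clips are back at their original span and the gripper is clear, so I'm handing in.

```bash
python3 -c "
from cell import order;print(order.hand_in())"
```

```text
the job is handed in; nothing more can be done
None
```

The steel lid is on the lunch tin, pressed home and released, and the job was handed in at about 16.5 s with the gripper clear.

- **Grip and fit:** I gripped the lid by its bar, carried it over centred and level, and pressed straight down. The force rose to about 3.5 N, dropped as the clips passed, then climbed to 21 N with no further travel.
- **Height and level:** The plate sits at about 82.4 mm averaged over both cameras, against about 82 mm expected. An unsnapped lid would sit at 86 mm or more. Tilt is under 0.2°.
- **Tin and clips:** In the scene camera, the clips are back to about their original span and the tin is within about 1 mm of where it started. The arm hid one clip from the top camera.
- **Not fully checked:** At the end the networks missed the green lid in both cameras, and I did not look at that part of the picture again. They found the jar in the top camera, unmoved within a few pixels, and missed it in the scene camera. The arm passed well above or away from both.

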